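Push the cylinder home in the test-port corner stop

ROBOT

A 7-joint arm with a two-finger parallel gripper is mounted at the origin on the work surface. World frame = base frame: x ahead of the robot, y to its left, z up, the work surface at z = 0. Lengths are in m, angles in rad, forces in N, time in s.
With the tool pointing down it reaches from about 0.4 to 0.75 m from the base axis. Payload 19.5 kg.
Tool frame: the origin (TCP) lies on the centre line of the jaws, within the pads' length; the fingertips stand 25 mm ahead of it and the grasp point (between the pads) lies 6 mm ahead of it (robot.tips_ahead is the distance from the TCP to the fingertips, in m); z points along the fingers, y is the line along which they close (so a half turn about z gives the same grasp; the last joint's range is limited). The gripper opens to 85 mm and grips with 20 to 120 N. Pads are 22 mm wide; open, the fingers measure 114 mm over their backs; the gripper's body (76 mm by 85 mm) begins 54 mm behind the grasp point. The pads swing forward as they close: fully open they stand 13 mm farther back than shut.
Start: joints at [-1.246, 0.707, -0.028, 1.485, 0.022, 0.951, -0.075], TCP at [0.206, 0.537, 0.256] pointing down, gripper open.
Joint ranges: [-2.71, 2.71], [-0.32, 2.16], [-1.57, 1.52], [0, 2.45], [-1.46, 4.6], [0, 2.02], [-2.83, 2.83]. Speed limits (rad/s): [1.89, 1.89, 2.57, 2.57, 3.01, 3.01, 3.01].

INTERFACE

Orientations are given as a unit quaternion [x, y, z, w].
In Python, from rig import state, eyes, job, robot gives the robot as it stands.
- The arm moves only by the tool carry_out, never from a script. Its arguments are lists of equal length, an entry for each row: "rotation": the turn, a rotation vector about the tool's x, y, z in degrees, a list of three; "travel": the shift along the tool's x, y, z in m, a list of three; "jaw": the closure in counts, from 0 (fully open) to 255 (shut). In form: {"rotation": [[wx, wy, wz], ...], "travel": [[x, y, z], ...], "jaw": [jaw, ...]}. A call has 1 to 10 rows; each row shifts and turns the commanded pose from where the row before left it, along the tool's axes as they then stand; what a row does not reach is not made up. A row lasts 1/10 s, in which the tool goes at most 50 mm and 8.59 degrees, less where a joint would pass 70% of its speed; a pose out of reach is approached as far as the arm can. A call is refused whole if a number of a shift passes 0.05 or a number of a turn 8.59, either way. A call with a gripper value outside its range is refused whole. The fingers move at their own pace and stop on an object; the grip force is fixed at half the most. Time passes only in rows, so rows that do not move let the fingers close. It gives the time, the measured TCP pose, the force, the opening and the grip force at its end, in the units of the state.
- state(): the state, without advancing time (a new reading comes with each control period).
- eyes.read_camera(name): name is "scene" or "top" or "wrist"; returns (picture, depth): 480x640x3 uint8, blue, green, red; 480x640 float32, m along the optical axis (not along the pixel's ray), 0 where there is no reading.
- eyes.get_calibration(name): a dict with "K" (3x3 intrinsics, pixels), "D" ([k1, k2, p1, p2, k3] as OpenCV has them; the pictures are not rectified), "position" and "orientation" of the camera in the world. Camera axes: x right, y down, z forward; pixel columns grow to the right and rows downward; lengths in m; the calibration is good to about 2 mm. A picture is of the moment at which its call begins: read the wrist's pose just before it. get_calibration takes no time and is no camera call; for the wrist camera it gives the pose at the moment of the call.
- job.close_job(): hands the job in; it is judged then, once.
The state is a dict: "time": time; "q": joint angles; "joint_velocities": joint speeds; "effort": joint torques, N m; "eef_pos": TCP position; "orientation": TCP orientation; "ft_force": force on the tool from outside, world axes, zero at the start; "wrist_torque": the same for the moment, N m; "width": opening from 0.0 (shut) to 1.0 (fully open); "gripper_force": force on a finger pad.
Only numpy, scipy, OpenCV 4.12 (cv2) and the standard library are available. Lean on these libraries where they do the work, as an engineer would, in place of code of your own. Each camera call takes 0.05 s, during which the arm holds its last target. There are 200 camera calls.

TASK

Push the silver compact cylinder along the worktop, without lifting or tipping it, into the corner of the dark steel stop rails, so that its port side (red bar on top) sits flush against the long back rail and test block and its neighbouring side is flush against the short side rail. Then back away, and leave the blue seal, the trunnion mount and the flow valve where they are.

Things in the scene. Friction and masses are not known exactly. Their poses are not given: they have to be found in the camera images.
- fixture: Fixed fixture with two dark steel stop rails, 30 mm high. Origin on the worktop at the inner corner of the stop faces; z up, x away from the robot (turned up to 0.2 rad). Back rail: 25 mm thick, stop face at x = 0 facing -x, from y = -270 to +20 mm. Side rail: 20 mm thick, stop face at y = 0 facing -y, from x = -110 to 0 mm.
- test_port (a point): Top centre of the twist-lock bayonet port (72 mm up, two brass lugs) on the brighter steel test block, 70 x 80 x 60 mm, fixed behind the corner: x 0 to 70, y -85 to -5 mm in the fixture's frame, its front in one plane with the back rail's stop face.
- nest (a point): Centre of the cylinder's place, on the worktop, at x = -45, y = -45 mm in the fixture's frame, with the fixture's axes: here the cylinder's origin lies when it is home. The place is outlined by a flat yellow painted line (paint only, no step).
- cylinder: Loose matte silver compact cylinder: a square aluminium body 90 x 90 mm, 50 mm high, the 20 mm rod drawn in flush with the top. About 0.85 kg, slides under a push of several newtons. Origin at the centre of its underside, z up, port side = +x side. Starts short of the back rail and to the -y of the side rail, clear of both, turned up to 0.4 rad from the fixture.
- port_side (a point): Middle of the lower edge of the cylinder's port side (x = +45 mm in the cylinder's frame); brass port in this side, red bar on the top along this edge.
- seal: Bystander: loose blue polyurethane piston seal ring, 62 mm outside, 44 mm inside, 9 mm high, lying flat. Origin at the centre of its underside.
- trunnion: Bystander: loose stainless trunnion mount, block 36 x 50 x 22 mm with 16 mm pins along its y axis, 78 mm over the pins. Origin at the centre of its underside.
- valve: Bystander: loose black flow valve, body 30 x 45 x 28 mm with brass ends (61 mm over them, along y) and a round knob on top, 52 mm high in all. Origin at the centre of its underside.
Not all that is in view belongs to the job. Of the things shaped like the cylinder, the silver one is meant.

How it is judged:
By the outcome, as a careful person would: the job done as asked, in the order asked, and still so for the second after the job is handed in, with the robot touching nothing.
It also fails if it takes over 45 s, if anything falls off the work surface, if the arm or the gripper's body presses on something with over 40 N, if the wrist force passes 120 N, or if a joint passes its speed limit or range.

## Working session

There is one attempt and no reset: what is moved stays moved. The work goes in short steps, Python scripts to look and compute and a tool call to move; the robot and the scene stay as the last step left them, time stands still between calls to the robot, and variables do not carry over. Pictures are saved under pics/ and viewed, at most 10 in all, crops included, and the job is handed in when it is done.

Besides the shell and the picture viewer there is one more tool, called after ">>>" as name(argument=value, ...), one argument or row to a line, values as JSON. carry_out: Moves the arm, as the interface text tells. Its arguments: {"type":"object","properties":{"rotation":{"type":"array"},"travel":{"type":"array"},"jaw":{"type":"array"}},"required":["rotation","travel","jaw"]}

```bash
mkdir -p pics; ls
python3 - <<'E'
from rig import state, eyes, job, robot
import cv2,numpy as np
s=state();print(s['time'],s['eef_pos'],s['orientation'],robot.tips_ahead)
for n in('scene','top'):
    p,d=eyes.read_camera(n);cv2.imwrite(f'pics/{n}0.png',p);np.save(f'pics/{n}0.npy',d);print(n,eyes.get_calibration(n))
E
```

```text
pics
0.0 [0.20614421 0.53652144 0.25584039] [ 1.82383298e-01  9.83227354e-01 -5.46589990e-04 -6.81714735e-05] 0.025
scene {'K': array([[613.56306654,   0.        , 313.70547457],
       [  0.        , 613.56306654, 232.10113523],
       [  0.        ,   0.        ,   1.        ]]), 'D': array([-0.18051197,  0.        ,  0.        ,  0.        ,  0.        ]), 'position': array([ 1.5799702 , -0.24511486,  0.71990132]), 'orientation': array([ 0.69303488,  0.53444454, -0.30580637, -0.37490552])}
top {'K': array([[437.88120634,   0.        , 323.00221037],
       [  0.        , 437.88120634, 240.16919678],
       [  0.        ,   0.        ,   1.        ]]), 'D': array([0.00703555, 0.        , 0.        , 0.        , 0.        ]), 'position': array([ 0.45354688, -0.03410803,  0.98276443]), 'orientation': array([-0.70418193,  0.70614719, -0.05004326,  0.05458601])}
```

View pics/top0.png

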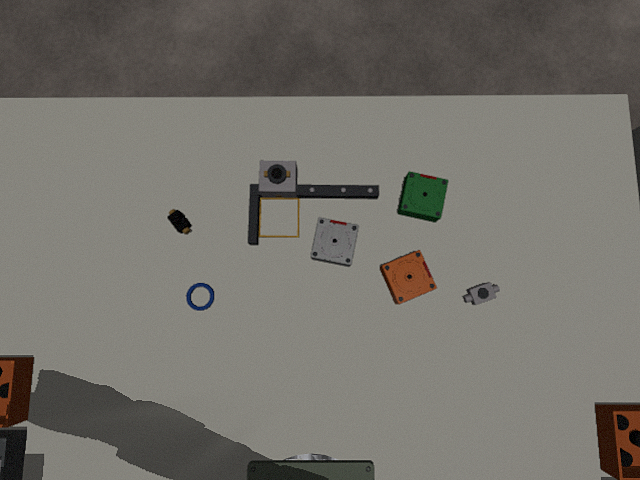

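View pics/scene0.png

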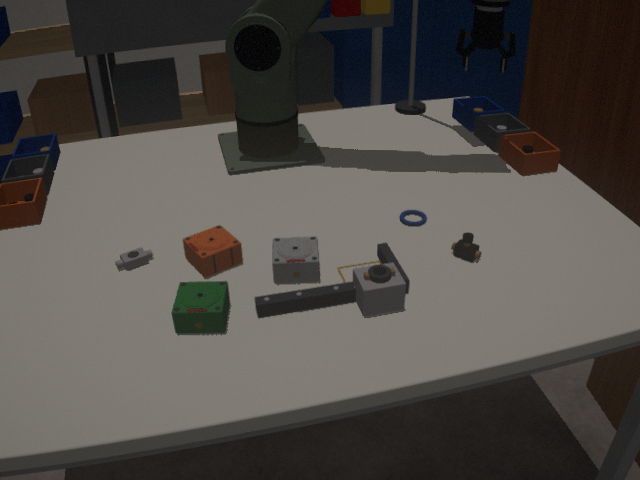

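The top view shows three look-alikes: silver (335,241), green (423,196) and orange (409,277). I choose silver. The rail corner is at about (259,196), and the yellow nest is centred at about (279,217). The seal is at (200,297), the valve at (180,221) and the trunnion at (482,293).

```bash
cat > h.py <<'E'
import cv2,numpy as np
from scipy.spatial.transform import Rotation as R
from rig import eyes,state
def rays(c,px):
    u=cv2.undistortPoints(np.float32(px).reshape(-1,1,2),c['K'],c['D']).reshape(-1,2)
    return R.from_quat(c['orientation']).apply(np.c_[u,np.ones(len(u))])
def plane(c,px,z):
    r=rays(c,px);return c['position']+r*((z-c['position'][2])/r[:,2])[:,None]
def cloud(c,d):
    v,u=np.mgrid[:480,:640];r=rays(c,np.c_[u.ravel(),v.ravel()])
    return (c['position']+r*d.reshape(-1,1)).reshape(480,640,3)
def rect(P):
    (c,s,a)=cv2.minAreaRect(np.float32(P[:,:2]*1000));return np.round(c,1),np.round(s,1),round(a,2)
def cyl(c,p,P,ctr,r=0.09):
    m=(P[...,2]>.04)&(P[...,2]<.062)&(np.hypot(P[...,0]-ctr[0],P[...,1]-ctr[1])<r)
    n,l,st,_=cv2.connectedComponentsWithStats(m.astype('uint8'))
    m=l==1+st[1:,4].argmax()
    v,u=np.nonzero(m);b,g,rr=[p[...,i].astype(int) for i in range(3)]
    red=m&(rr>g+50)&(rr>b+50)
    print('z',np.median(P[m][:,2]),'red',np.median(plane(c,np.argwhere(red)[:,::-1],.05),0) if red.any() else None)
    return rect(plane(c,np.c_[u,v],.05))
E
python3 - <<'E'
from h import *
c=eyes.get_calibration('top');p=cv2.imread('pics/top0.png');P=cloud(c,np.load('pics/top0.npy'))
print('table',np.median(P[300:340,250:400,2]))
o=plane(c,[[335,241]],.05)[0];print(o)
print('cyl',cyl(c,p,P,o))
h=cv2.cvtColor(p,cv2.COLOR_BGR2HSV)
y=cv2.inRange(h,(15,90,80),(35,255,255));y[:195]=0;y[245:]=0;y[:,:255]=0;y[:,305:]=0
v,u=np.nonzero(y);print('nest',len(u),rect(plane(c,np.c_[u,v],0)))
dk=(p.max(2)<85);dk[:183]=0;dk[248:]=0;dk[:,:245]=0;dk[:,385:]=0
b=dk.copy();b[:,:300]=0;s=dk.copy();s[:198]=0;s[:,262:]=0
for n,m in(('back',b),('side',s)):
    v,u=np.nonzero(m);print(n,rect(plane(c,np.c_[u,v],.03)))
for n,px,z in(('seal',(200,297),.009),('valve',(180,221),.05),('trun',(482,293),.022)):print(n,plane(c,[px],z)[0])
cv2.imwrite('pics/crop0.png',cv2.resize(p[140:320,150:450],None,fx=2.6,fy=2.6,interpolation=cv2.INTER_CUBIC))
E
```

```text
table 0.0007063460856714943
[ 0.59082886 -0.05408461  0.05      ]
z 0.05116694437944913 red [ 0.6324331  -0.05869613  0.05      ]
cyl (array([590.5, -53.5]), array([89.7, 90.6]), 78.48)
nest 201 (array([654.4,  72.8]), array([91.5, 88.6]), 89.78)
back (array([652.7, -63.9]), array([174.8, 135.7]), 89.76)
side (array([639.6, 125.9]), array([ 23.6, 104. ]), 89.14)
seal [0.472839  0.2439281 0.009    ]
valve [0.63581927 0.28211584 0.05      ]
trun [ 0.47975567 -0.37314373  0.022     ]
```

View pics/crop0.png

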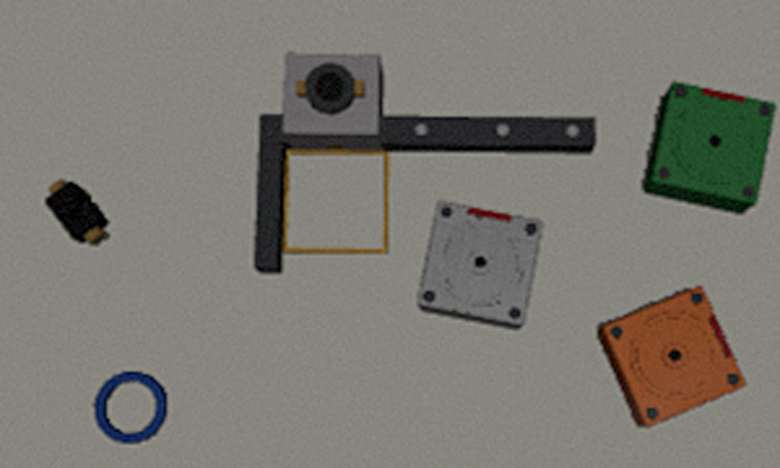

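The crop confirms the choice: a silver body with its red bar toward the back rail (crop 490,214), clear of both rails. The plan is to use half-closed fingers as a two-point pusher, first +x onto the back rail, then +y along it to the side rail.

>>> carry_out(
  rotation=[
    [0, 0, -6.8],
    [0, 0, -6.8],
    [0, 0, -6.8],
    [0, 0, 0],
    [0, 0, 0],
    [0, 0, 0],
    [0, 0, 0],
    [0, 0, 0],
    [0, 0, 0],
    [0, 0, 0],
  ],
  travel=[
    [-0.03, -0.03, 0],
    [-0.03, -0.03, 0],
    [-0.03, -0.035, 0],
    [-0.03, -0.04, 0],
    [-0.03, -0.04, 0],
    [-0.03, -0.04, 0],
    [-0.03, -0.04, 0],
    [-0.03, -0.04, 0],
    [-0.02, -0.04, 0],
    [-0.02, -0.04, 0],
  ],
  jaw=[110, 110, 110, 110, 110, 110, 110, 110, 110, 110],
)

```text
time: 1.1
eef_pos: [0.458, 0.139, 0.2561]
orientation: [0.006, 1.0, -0.0, -0.0]
ft_force: [0.5, 1.0, -0.4]
width: 0.568
gripper_force: 0.0
```

Run:
```python
from h import *
c=eyes.get_calibration('top');p=cv2.imread('pics/top0.png')
# lower edge of back rail (stop face bottom, z=0): dark->bright step per column, subpixel
g=p.max(2).astype(float)
def edge(cols,r0,r1):
    o=[]
    for u in cols:
        q=g[r0:r1,u];lo,hi=q[:3].mean(),q[-3:].mean();t=(lo+hi)/2
        i=np.nonzero((q[:-1]<t)&(q[1:]>=t))[0][-1];o.append((u,r0+i+(t-q[i])/(q[i+1]-q[i])))
    return o
e=plane(c,edge(range(305,375),193,206),0)
f=np.polyfit(e[:,1],e[:,0],1);print('back face x at y=.073',np.polyval(f,.073),'at -.05',np.polyval(f,-.05),'yaw deg',-np.degrees(f[0]))
e=plane(c,edge(range(320,350),258,275),0);f=np.polyfit(e[:,1],e[:,0],1);print('cyl rear slope deg',-np.degrees(f[0]))
R_=R.from_quat(state()['orientation']).as_matrix();print(R_.round(3),state()['eef_pos'],state()['width'])
```

```text
back face x at y=.073 0.7000038773799035 at -.05 0.6979572063052216 yaw deg -0.953378980738017
cyl rear slope deg -11.553751176257252
[[-1.     0.011 -0.   ]
 [ 0.011  1.    -0.   ]
 [ 0.    -0.    -1.   ]] [0.4579633  0.13897862 0.2561287 ] 0.5677526592227838
```

>>> carry_out(
  rotation=[
    [0, 0, 0],
    [0, 0, 0],
    [0, 0, 0],
    [0, 0, 0],
    [0, 0, 0],
    [0, 0, 0],
    [0, 0, 0],
    [0, 0, 0],
    [0, 0, 0],
  ],
  travel=[
    [-0.009, -0.039, 0.02],
    [-0.009, -0.039, 0.02],
    [-0.009, -0.039, 0.02],
    [-0.009, -0.039, 0.02],
    [-0.009, -0.037, 0.02],
    [0, 0, 0.04],
    [0, 0, 0.04],
    [0, 0, 0.037],
    [0, 0, 0],
  ],
  jaw=[110, 110, 110, 110, 110, 110, 110, 110, 110],
)

```text
time: 2.0
eef_pos: [0.4984, -0.0523, 0.0359]
orientation: [0.005, 1.0, 0.0, -0.003]
ft_force: [0.2, 0.5, 1.1]
width: 0.568
gripper_force: 0.0
```

>>> carry_out(
  rotation=[
    [0, 0, 0],
    [0, 0, 0],
    [0, 0, 0],
    [0, 0, 0],
    [0, 0, 0],
    [0, 0, 0],
    [0, 0, 0],
    [0, 0, 0],
    [0, 0, 0],
    [0, 0, 0],
  ],
  travel=[
    [-0.01, 0, 0],
    [-0.01, 0, 0],
    [-0.008, 0, 0],
    [-0.008, 0, 0],
    [-0.008, 0, 0],
    [-0.008, 0, 0],
    [-0.008, 0, 0],
    [-0.008, 0, 0],
    [-0.008, 0, 0],
    [-0.004, 0, 0],
  ],
  jaw=[110, 110, 110, 110, 110, 110, 110, 110, 110, 110],
)

```text
time: 3.0
eef_pos: [0.58, -0.0536, 0.0403]
orientation: [0.005, 1.0, -0.0, -0.001]
ft_force: [-12.2, -0.6, 8.7]
width: 0.57
gripper_force: 5.8
```

Run:
```python
from h import *
c=eyes.get_calibration('top');p,d=eyes.read_camera('top');cv2.imwrite('pics/top1.png',p)
s=eyes.get_calibration('scene');q,_=eyes.read_camera('scene')
cv2.imwrite('pics/both1.png',np.hstack([cv2.resize(p[140:320,200:420],(385,315)),cv2.resize(q[200:350,220:420],(400,315))]))
print(state()['eef_pos'],state()['ft_force'])
```

```text
[ 0.58032576 -0.05358192  0.04027612] [-2.39533101 -0.17667076  0.78591064]
```

View pics/both1.png

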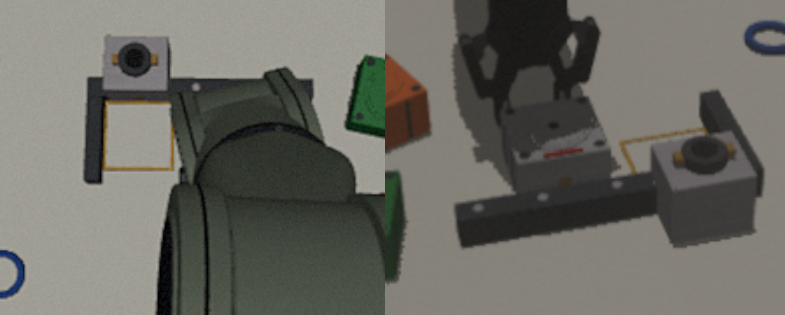

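In the scene half (right), the cylinder is square to the rail with a small gap left (about 560,185). The red bar faces the rail. I'll continue slowly to contact.

>>> carry_out(
  rotation=[
    [0, 0, 0],
    [0, 0, 0],
    [0, 0, 0],
    [0, 0, 0],
    [0, 0, 0],
  ],
  travel=[
    [-0.004, 0, 0],
    [-0.004, 0, 0],
    [-0.003, 0, 0],
    [-0.002, 0, 0],
    [-0.001, 0, 0],
  ],
  jaw=[110, 110, 110, 110, 110],
)

```text
time: 3.6
eef_pos: [0.5933, -0.0537, 0.0402]
orientation: [0.005, 1.0, -0.0, -0.001]
ft_force: [-12.2, 0.5, 9.0]
width: 0.571
gripper_force: 6.1
```

>>> carry_out(
  rotation=[
    [0, 0, 0],
    [0, 0, 0],
    [0, 0, 0],
    [0, 0, 0],
  ],
  travel=[
    [-0.002, 0, 0],
    [-0.001, 0, 0],
    [-0.001, 0, 0],
    [0, 0, 0],
  ],
  jaw=[110, 110, 110, 110],
)

```text
time: 4.0
eef_pos: [0.5964, -0.0538, 0.0401]
orientation: [0.005, 1.0, -0.0, -0.002]
ft_force: [-16.2, -0.1, 13.1]
width: 0.569
gripper_force: 8.4
```

>>> carry_out(
  rotation=[
    [0, 0, 0],
    [0, 0, 0],
    [0, 0, 0],
    [0, 0, 0],
  ],
  travel=[
    [-0.001, 0, 0],
    [-0.001, 0, 0],
    [-0.001, 0, 0],
    [0, 0, 0],
  ],
  jaw=[110, 110, 110, 110],
)

```text
time: 4.4
eef_pos: [0.5966, -0.0538, 0.04]
orientation: [0.005, 1.0, -0.0, -0.006]
ft_force: [-38.7, 1.9, 30.0]
width: 0.571
gripper_force: 19.8
```

Run:
```python
from h import *
q,_=eyes.read_camera('scene')
cv2.imwrite('pics/s2.png',cv2.resize(q[200:330,230:420],None,fx=4,fy=4))
```

```text
(no output)
```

View pics/s2.png

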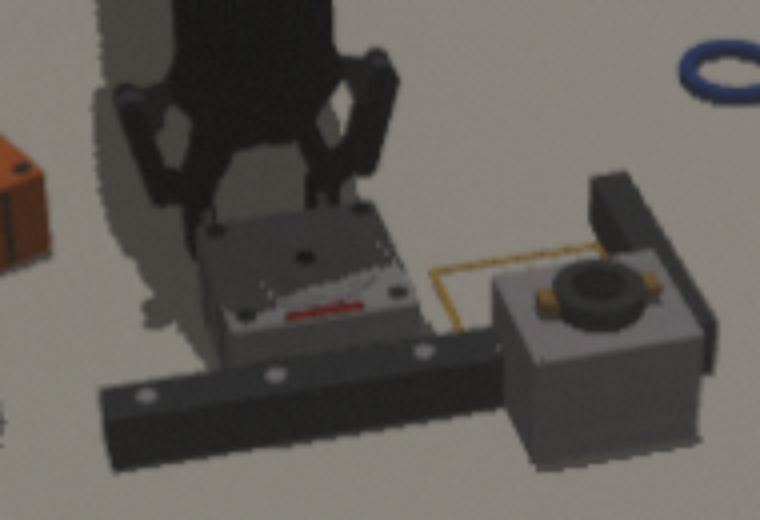

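The cylinder is stalled against the back rail at 38 N, flush. The bar runs parallel to the rail, about (325,310). Next I back off and work out the turn for the side push.

>>> carry_out(
  rotation=[
    [0, 0, 0],
    [0, 0, 0],
    [0, 0, 0],
    [0, 0, 0],
    [0, 0, 0],
    [0, 0, 0],
    [0, 0, 0],
  ],
  travel=[
    [0.01, 0, 0],
    [0.02, 0, 0],
    [0.03, 0, 0],
    [0, 0, -0.03],
    [0, 0, -0.04],
    [0, 0, -0.04],
    [0, 0, 0],
  ],
  jaw=[110, 110, 110, 110, 110, 110, 110],
)

```text
time: 5.15
eef_pos: [0.543, -0.0531, 0.1545]
orientation: [0.006, 1.0, -0.0, 0.004]
ft_force: [0.2, 0.1, -1.5]
width: 0.57
gripper_force: 0.0
```

Run:
```python
from h import *
print(state()['q'],state()['ft_force'])
```

```text
[ 0.15918383  0.80723415 -0.22773718  1.7169703   0.27663465  0.64167936
  1.3375208 ] [ 0.24043824  0.10300918 -1.50351993]
```

>>> carry_out(
  rotation=[
    [0, 0, 8.5],
    [0, 0, 8.5],
    [0, 0, 8.5],
    [0, 0, 8.5],
    [0, 0, 8.5],
    [0, 0, 8.5],
    [0, 0, 8.5],
    [0, 0, 8.5],
    [0, 0, 8.5],
    [0, 0, 8.5],
  ],
  travel=[
    [0, 0, 0],
    [0, 0, 0],
    [0, 0, 0],
    [0, 0, 0],
    [0, 0, 0],
    [0, 0, 0],
    [0, 0, 0],
    [0, 0, 0],
    [0, 0, 0],
    [0, 0, 0],
  ],
  jaw=[110, 110, 110, 110, 110, 110, 110, 110, 110, 110],
)

```text
time: 6.15
eef_pos: [0.5414, -0.0528, 0.1499]
orientation: [0.682, 0.732, 0.0, 0.0]
ft_force: [-0.2, -0.4, -0.7]
width: 0.569
gripper_force: 0.0
```

>>> carry_out(
  rotation=[
    [0, 0, 4.8],
    [0, 0, 0],
    [0, 0, 0],
    [0, 0, 0],
    [0, 0, 0],
  ],
  travel=[
    [0, 0, 0],
    [-0.04, 0, 0],
    [-0.04, 0, 0],
    [-0.02, 0.02, 0],
    [0, 0, 0],
  ],
  jaw=[110, 110, 110, 110, 110],
)

```text
time: 6.65
eef_pos: [0.5617, -0.1563, 0.1499]
orientation: [0.711, 0.703, 0.0, 0.001]
ft_force: [0.7, -0.1, -0.5]
width: 0.562
gripper_force: 0.0
```

Run:
```python
from h import *
c=eyes.get_calibration('top');p,d=eyes.read_camera('top');P=cloud(c,d)
print(cyl(c,p,P,(.652,-.058)));print(R.from_quat(state()['orientation']).as_matrix().round(3),state()['eef_pos'])
q,_=eyes.read_camera('scene')
cv2.imwrite('pics/s3.png',np.hstack([cv2.resize(p[140:320,200:420],(385,315)),cv2.resize(q[200:350,220:420],(400,315))]))
```

```text
z 0.05127612603373982 red [ 0.69367072 -0.04489246  0.05      ]
(array([650.4, -45.8]), array([87.5, 88.7]), 89.77)
[[ 0.009  1.     0.001]
 [ 1.    -0.009  0.   ]
 [ 0.     0.001 -1.   ]] [ 0.56089289 -0.15423887  0.14963682]
```

View pics/s3.png

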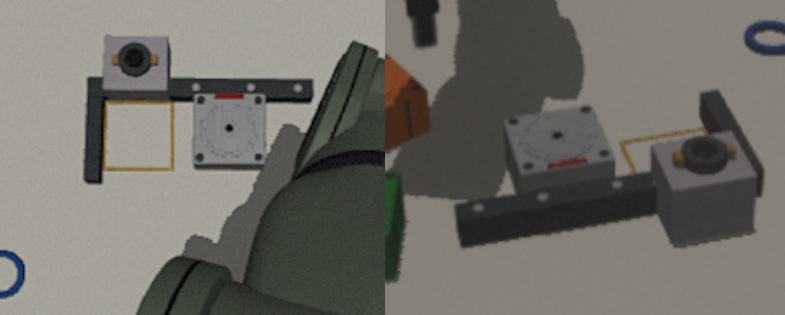

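The cylinder is flush on the back rail: its edge meets the rail along (195–265, 95) in the left half. The remaining slide is about 0.12 m in +y.

>>> carry_out(
  rotation=[
    [0, 0, 0],
    [0, 0, 0],
    [0, 0, 0],
    [0, 0, 0],
    [0, 0, 0],
    [0, 0, 0],
    [0, 0, 0],
  ],
  travel=[
    [0.01, 0.04, 0],
    [0.01, 0.043, 0],
    [0, 0, 0],
    [0, 0, 0.04],
    [0, 0, 0.04],
    [0, 0, 0.032],
    [0, 0, 0],
  ],
  jaw=[110, 110, 110, 110, 110, 110, 110],
)

```text
time: 7.45
eef_pos: [0.6414, -0.1323, 0.0339]
orientation: [0.709, 0.705, -0.002, -0.003]
ft_force: [-0.3, -0.9, 0.5]
width: 0.567
gripper_force: 0.0
```

>>> carry_out(
  rotation=[
    [0, 0, 0],
    [0, 0, 0],
    [0, 0, 0],
    [0, 0, 0],
    [0, 0, 0],
    [0, 0, 0],
    [0, 0, 0],
    [0, 0, 0],
    [0, 0, 0],
    [0, 0, 0],
  ],
  travel=[
    [0.01, 0, 0],
    [0.01, 0, 0],
    [0.008, 0, 0],
    [0.008, 0, 0],
    [0.008, 0, 0],
    [0.008, 0, 0],
    [0.008, 0, 0],
    [0.008, 0, 0],
    [0.008, 0, 0],
    [0.008, 0, 0],
  ],
  jaw=[110, 110, 110, 110, 110, 110, 110, 110, 110, 110],
)

```text
time: 8.45
eef_pos: [0.645, -0.051, 0.0388]
orientation: [0.71, 0.704, -0.0, 0.002]
ft_force: [-0.2, -10.3, 6.4]
width: 0.563
gripper_force: 5.3
```

>>> carry_out(
  rotation=[
    [0, 0, 0],
    [0, 0, 0],
    [0, 0, 0],
    [0, 0, 0],
    [0, 0, 0],
    [0, 0, 0],
    [0, 0, 0],
    [0, 0, 0],
    [0, 0, 0],
  ],
  travel=[
    [0.008, 0, 0],
    [0.008, 0, 0],
    [0.008, 0, 0],
    [0.008, 0, 0],
    [0.008, 0, 0],
    [0.008, 0, 0],
    [0.006, 0, 0],
    [0.004, 0, 0],
    [0, 0, 0],
  ],
  jaw=[110, 110, 110, 110, 110, 110, 110, 110, 110],
)

```text
time: 9.35
eef_pos: [0.6455, 0.0079, 0.0387]
orientation: [0.71, 0.705, 0.0, 0.001]
ft_force: [1.7, -5.8, 5.0]
width: 0.569
gripper_force: 2.8
```

>>> carry_out(
  rotation=[
    [0, 0, 0],
    [0, 0, 0],
    [0, 0, 0],
    [0, 0, 0],
  ],
  travel=[
    [0.002, 0, 0],
    [0.002, 0, 0],
    [0.002, 0, 0],
    [0.001, 0, 0],
  ],
  jaw=[110, 110, 110, 110],
)

```text
time: 9.75
eef_pos: [0.6454, 0.0141, 0.0387]
orientation: [0.71, 0.704, -0.0, 0.002]
ft_force: [1.1, -10.2, 6.2]
width: 0.568
gripper_force: 4.9
```

>>> carry_out(
  rotation=[
    [0, 0, 0],
    [0, 0, 0],
    [0, 0, 0],
    [0, 0, 0],
    [0, 0, 0],
  ],
  travel=[
    [0.001, 0, 0],
    [0.001, 0, 0],
    [0.001, 0, 0],
    [0.001, 0, 0],
    [0, 0, 0],
  ],
  jaw=[110, 110, 110, 110, 110],
)

```text
time: 10.25
eef_pos: [0.6454, 0.0171, 0.0387]
orientation: [0.71, 0.704, -0.001, 0.002]
ft_force: [-0.7, -14.3, 6.1]
width: 0.568
gripper_force: 6.9
```

>>> carry_out(
  rotation=[
    [0, 0, 0],
    [0, 0, 0],
    [0, 0, 0],
    [0, 0, 0],
  ],
  travel=[
    [0.001, 0, 0],
    [0.001, 0, 0],
    [0.001, 0, 0],
    [0, 0, 0],
  ],
  jaw=[110, 110, 110, 110],
)

```text
time: 10.65
eef_pos: [0.645, 0.0174, 0.0387]
orientation: [0.711, 0.703, -0.002, 0.003]
ft_force: [-4.5, -26.4, 8.2]
width: 0.567
gripper_force: 13.5
```

Stalled on the side rail. I'll back off and look.

>>> carry_out(
  rotation=[
    [0, 0, 0],
    [0, 0, 0],
    [0, 0, 0],
    [0, 0, 0],
    [0, 0, 0],
    [0, 0, 0],
    [0, 0, 0],
    [0, 0, 0],
    [0, 0, 0],
  ],
  travel=[
    [-0.008, 0, 0],
    [-0.02, 0, 0],
    [-0.03, 0, 0],
    [-0.03, 0, 0],
    [0, 0, -0.04],
    [0, 0, -0.04],
    [-0.03, -0.04, -0.02],
    [-0.02, -0.04, 0],
    [0, 0, 0],
  ],
  jaw=[110, 110, 110, 110, 110, 110, 110, 110, 110],
)

```text
time: 11.55
eef_pos: [0.5621, -0.1156, 0.1373]
orientation: [0.711, 0.703, -0.001, -0.001]
ft_force: [-0.0, 1.1, -0.9]
width: 0.57
gripper_force: 0.0
```

Run:
```python
from h import *
c=eyes.get_calibration('top');p,d=eyes.read_camera('top');P=cloud(c,d)
print(cyl(c,p,P,(.654,.073),.075))
q,_=eyes.read_camera('scene')
cv2.imwrite('pics/s4.png',np.hstack([cv2.resize(p[150:260,235:345],(400,400),interpolation=cv2.INTER_CUBIC),cv2.resize(q[220:330,310:420],(400,400),interpolation=cv2.INTER_CUBIC)]))
```

```text
z 0.051644139975468684 red [0.6941355  0.07330655 0.05      ]
(array([667.4,  72.3]), array([ 92.5, 123. ]), 88.92)
```

View pics/s4.png

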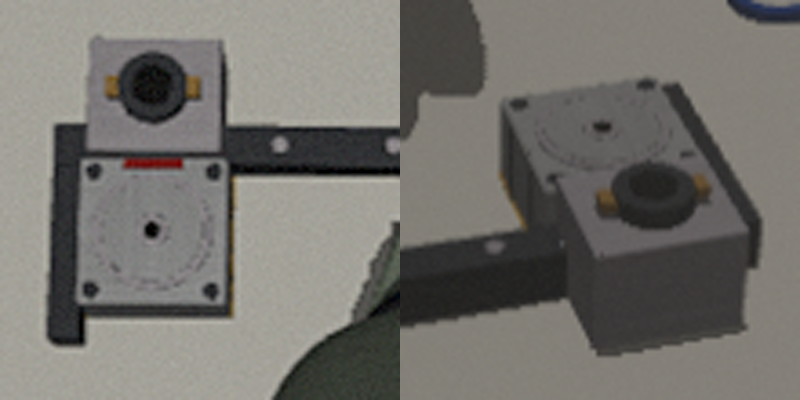

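It looks home. The bar lies against the test block (about 153,162 in the left half), and the side lies against the side rail (80,230). To be sure the port side is seated, I'll give one light confirming push toward the back rail.

>>> carry_out(
  rotation=[
    [0, 0, -8.5],
    [0, 0, -8.5],
    [0, 0, -8.5],
    [0, 0, -8.5],
    [0, 0, -8.5],
    [0, 0, -8.5],
    [0, 0, -8.5],
    [0, 0, -8.5],
    [0, 0, -8.5],
    [0, 0, -8.5],
  ],
  travel=[
    [0, -0.02, 0],
    [0, 0, 0],
    [0, 0, 0],
    [0, 0, 0],
    [0, 0, 0],
    [0, 0, 0],
    [0, 0, 0],
    [0, 0, 0],
    [0, 0, 0],
    [0, 0, 0],
  ],
  jaw=[160, 160, 160, 160, 160, 160, 160, 160, 160, 160],
)

```text
time: 12.65
eef_pos: [0.5477, -0.1121, 0.136]
orientation: [0.044, 0.999, 0.0, 0.0]
ft_force: [0.6, 0.3, -0.2]
width: 0.372
gripper_force: 0.0
```

>>> carry_out(
  rotation=[
    [0, 0, -4.8],
    [0, 0, 0],
    [0, 0, 0],
    [0, 0, 0],
    [0, 0, 0],
    [0, 0, 0],
  ],
  travel=[
    [0, 0, 0],
    [0, 0.04, 0],
    [0, 0.045, 0],
    [0, 0.045, 0],
    [0, 0.045, 0],
    [0, 0, 0],
  ],
  jaw=[160, 160, 160, 160, 160, 160],
)

```text
time: 13.25
eef_pos: [0.5488, 0.0699, 0.136]
orientation: [0.001, 1.0, 0.002, 0.001]
ft_force: [0.5, -1.1, 0.3]
width: 0.376
gripper_force: 0.0
```

>>> carry_out(
  rotation=[
    [0, 0, 0.5],
    [0, 0, 0],
    [0, 0, 0],
    [0, 0, 0],
    [0, 0, 0],
    [0, 0, 0],
    [0, 0, 0],
    [0, 0, 0],
  ],
  travel=[
    [0, 0, 0.03],
    [0, -0.003, 0.035],
    [0, 0, 0.033],
    [-0.015, 0, 0],
    [-0.015, 0, 0],
    [-0.01, 0, 0],
    [-0.004, 0, 0],
    [0, 0, 0],
  ],
  jaw=[160, 160, 160, 160, 160, 160, 160, 160],
)

```text
time: 14.05
eef_pos: [0.5929, 0.0586, 0.0377]
orientation: [0.01, 1.0, 0.0, 0.0]
ft_force: [0.6, -0.6, -0.2]
width: 0.369
gripper_force: 0.0
```

>>> carry_out(
  rotation=[
    [0, 0, 0],
    [0, 0, 0],
    [0, 0, 0],
    [0, 0, 0],
  ],
  travel=[
    [-0.002, 0, 0],
    [-0.001, 0, 0],
    [-0.001, 0, 0],
    [0, 0, 0],
  ],
  jaw=[160, 160, 160, 160],
)

```text
time: 14.45
eef_pos: [0.5965, 0.0582, 0.0379]
orientation: [0.01, 1.0, -0.0, 0.0]
ft_force: [0.6, -0.2, -0.7]
width: 0.378
gripper_force: 0.0
```

>>> carry_out(
  rotation=[
    [0, 0, 0],
    [0, 0, 0],
    [0, 0, 0],
    [0, 0, 0],
    [0, 0, 0],
  ],
  travel=[
    [-0.001, 0.001, 0],
    [-0.001, 0, 0],
    [-0.001, 0, 0],
    [-0.001, 0, 0],
    [0, 0, 0],
  ],
  jaw=[160, 160, 160, 160, 160],
)

```text
time: 14.95
eef_pos: [0.5983, 0.0587, 0.0377]
orientation: [0.01, 1.0, -0.001, -0.003]
ft_force: [-17.2, -2.4, 12.3]
width: 0.369
gripper_force: 8.8
```

>>> carry_out(
  rotation=[
    [0, 0, 0],
    [0, 0, 0],
    [0, 0, 0],
  ],
  travel=[
    [-0.001, 0, 0],
    [-0.001, 0, 0],
    [0, 0, 0],
  ],
  jaw=[160, 160, 160],
)

```text
time: 15.25
eef_pos: [0.5984, 0.0587, 0.0376]
orientation: [0.009, 1.0, -0.001, -0.005]
ft_force: [-33.2, -2.3, 24.0]
width: 0.373
gripper_force: 16.4
```

>>> carry_out(
  rotation=[
    [0, 0, 0],
    [0, 0, 0],
    [0, 0, 0],
    [0, 0, 0],
    [0, 0, 0],
    [0, 0, 0],
    [0, 0, 0],
    [0, 0, 0],
    [0, 0, 0],
    [0, 0, 0],
  ],
  travel=[
    [0.008, 0, 0],
    [0.02, 0, 0],
    [0.03, 0, 0],
    [0.02, 0, -0.02],
    [0, 0, -0.04],
    [0, 0, -0.05],
    [0.02, -0.04, -0.05],
    [0.0, -0.04, 0],
    [0, -0.04, 0],
    [0, 0, 0],
  ],
  jaw=[160, 160, 160, 160, 160, 160, 160, 160, 160, 160],
)

```text
time: 16.25
eef_pos: [0.5071, -0.0543, 0.1854]
orientation: [0.013, 1.0, -0.001, 0.0]
ft_force: [0.1, 1.0, -1.5]
width: 0.375
gripper_force: 0.0
```

Run:
```python
from h import *
c=eyes.get_calibration('top');p,d=eyes.read_camera('top')
g0=cv2.imread('pics/top0.png')
for n,(u,v,r) in dict(seal=(200,297,18),valve=(180,221,16),trunnion=(482,293,20)).items():
    s=np.s_[v-r:v+r,u-r:u+r];print(n,'diff',np.abs(p[s].astype(int)-g0[s]).mean().round(1))
q,_=eyes.read_camera('scene')
cv2.imwrite('pics/s5.png',np.hstack([cv2.resize(p[150:260,235:345],(400,400),interpolation=cv2.INTER_CUBIC),cv2.resize(q[220:330,310:420],(400,400),interpolation=cv2.INTER_CUBIC)]))
```

```text
seal diff 19.3
valve diff 17.0
trunnion diff 19.6
```

View pics/s5.png

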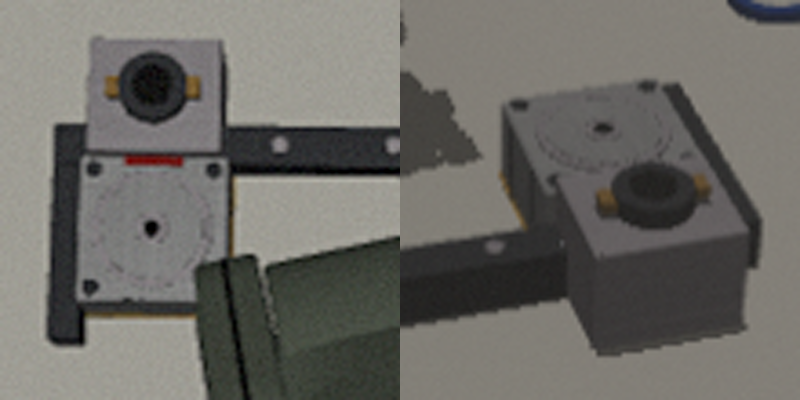

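The bystanders are unmoved, with only uniform image noise. I'll check the side-rail edge line before and after the confirming push.

Run:
```python
from h import *
k=400/110
for f in('s4','s5'):
    g=cv2.GaussianBlur(cv2.imread(f'pics/{f}.png')[:,:400].max(2),(0,0),3).astype(float)
    def cross(L,a):
        lo,hi=L[:4].mean(),L[-4:].mean();t=(lo+hi)/2;i=np.nonzero((L[:-1]<t)&(L[1:]>=t))[0][0];return a+i+(t-L[i])/(L[i+1]-L[i])
    rows=np.arange(185,270,3);e=[cross(g[r,66:97],66) for r in rows]
    rl=[cross(-g[r,35:70],35) for r in rows]
    a=np.polyfit(rows,e,1);b=np.polyfit(rows,rl,1)
    print(f,'cyl edge px@225',np.polyval(a,225)/k,'deg',np.degrees(a[0]),'rail outer',np.polyval(b,225)/k,np.degrees(b[0]))
    cols=np.arange(110,200,3);e=[cross(-g[285:320,u],285) for u in cols];a=np.polyfit(cols,e,1);print(' rear edge row',np.polyval(a,130)/k,np.degrees(a[0]))
```

```text
s4 cyl edge px@225 21.462137235449745 deg -1.5561286062203785 rail outer 13.806111391033538 -1.7936333140062968
 rear edge row 82.58559209306635 0.3257864760537584
s5 cyl edge px@225 21.464745940521805 deg -1.5882827038439924 rail outer 13.797304830492104 -1.8505457664309017
 rear edge row 80.58087914040289 2.7576382200296776
```

The side face is unchanged against the side rail (under 0.01 px) and parallel to it, so I'll hand in.

```bash
python3 -c "
from rig import job
print(job.close_job())"
```

```text
the job is handed in; nothing more can be done
None
```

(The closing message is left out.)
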